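# Switch on the repair bench in order

### The arm

A 6-joint arm with a two-finger parallel gripper is mounted at the origin on the work surface. World frame = base frame: x ahead of the robot, y to its left, z up, the work surface at z = 0. Lengths are in m, angles in rad, forces in N, time in s.
With the tool pointing down it reaches from about 0.4 to 0.825 m from the base axis. Payload 7 kg.
Tool frame: the origin (TCP) lies between the finger pads; the fingertips stand 11 mm ahead of it and the grasp point (between the pads) lies 8 mm behind it (arm.tips_ahead is the distance from the TCP to the fingertips, in m); z points along the fingers, x is the direction in which the jaws open and shut, and the axes are right-handed (so a half turn about z gives the same grasp; the last joint's range is limited). The gripper opens to 88 mm and grips with 3 to 60 N. Pads are 19 mm wide; open, the fingers measure 130 mm over their backs; the gripper's body (78 mm by 193 mm) begins 47 mm behind the grasp point.
Start: joints at [-0.905, 0.359, 0.012, 0, -1.224, -0.288], TCP at [0.249, -0.627, 0.238] pointing down, gripper open.
Joint ranges: [-3.07, 3.07], [-1.43, 2.12], [-1.02, 1.25], [-3.03, 1.67], [-3.05, -0], [-3.03, 3.03]. Speed limits (rad/s): [2.39, 2.39, 3.01, 3.14, 3.14, 3.14].

### API

Orientations are given as [roll, pitch, yaw] about the fixed x, y, z axes, in that order (R = Rz(yaw) Ry(pitch) Rx(roll)).
In Python, from station import arm, optics, finder gives the robot as it stands. The module is installed in compiled form; this text tells all that it offers.
- The arm moves only by the tool apply_moves, never from a script. Its argument "increments" is one flat list of numbers, 6 for each row, row after row: the shift along the world's x, y, z in m, then the turn, a rotation vector about the world's x, y, z in rad. In form: [tx, ty, tz, rx, ry, rz, tx, ty, tz, rx, ry, rz, ...]. A call has 1 to 20 rows; each row shifts and turns the pose as measured when the row begins; what a row does not reach is not made up. A row lasts 1/12 s, in which the tool goes at most 41.7 mm and 7.16 degrees, less where a joint would pass 70% of its speed; a pose out of reach is approached as far as the arm can. A call with a gripper value outside its range is refused whole. "hand" is the closure, from 0 (fully open) to 1 (shut), set as the call begins (left out, the last holds). The fingers move at their own pace and stop on an object; "force" is the grip in N (left out, the last holds). Time passes only in rows, so rows that do not move let the fingers close. It gives the time, the measured TCP pose, the force and the opening at its end, in the units of the state.
- arm.get_state(): the state, without advancing time (a new reading comes with each control period).
- optics.grab_frame(name): name is "scene" or "top" or "wrist"; returns the picture (400x640x3 uint8, red, green, blue); there is no depth.
- optics.camera_model(name): a dict with "fx", "fy", "cx", "cy" (pixels), "world_to_cam" (4x4, takes a point from world to camera coordinates); the wrist camera has in their place "T_tool_cam" (4x4, takes a point from camera to tool coordinates, whose origin is the TCP and whose axes are the tool frame's). Camera axes: x right, y up, looking along -z (the intrinsics and any distortion apply to the point x, -y, -z); pixel columns grow to the right and rows downward; lengths in m; the calibration is good to about 2 mm. A picture is of the moment at which its call begins: read the wrist's pose just before it. camera_model takes no time and is no camera call.
- arm.job_done(): hands the job in, once; it reports no verdict.
Trained networks look in the newest picture that a camera, given by its name, has taken for a name from the list of things; names that differ only in an ending like _2 or _b are one class to them, and where a whole thing is asked for, a point or a joint stands for the part that bears it (a point fixed in the world has none). Each returns a list of dicts, best first, with "conf" (0 to 1); they miss things now and then, are a little off and sometimes report something else, mostly with a low value. They report only what shows in the picture. A call takes as long as a camera call. They do not tell look-alikes from the thing itself.
- finder.find_in(camera, name): "box" ([left, top, right, bottom] in pixels, round what is visible of it).
- finder.landmark_of(camera, name): "point" ([column, row] in pixels: a listed point, or the origin of a listed thing).
The state is a dict: "t": time; "q": joint angles; "qd": joint speeds; "joint_efforts": joint torques, N m; "eef_pos": TCP position; "ee_rot": TCP orientation; "force": force on the tool from outside, world axes, zero at the start; "moment": the same for the moment, N m; "width": finger opening in m.
Only numpy, scipy, OpenCV 4.12 (cv2) and the standard library are available. Lean on these libraries where they do the work, as an engineer would, in place of code of your own. Each camera call takes 0.05 s, during which the arm holds its last target. There are 200 camera calls.

### The job

Switch on the repair bench in the proper order: with a fingertip, lightly press the round key, then the square key, then the long bar key, each well down so that it stays in. Leave the cross-shaped key up. Only press: do not lift, tip or shove the switch boxes, and leave the spool, the jar and the screwdriver where they are.

Things in the scene. Friction and masses are not known exactly. Their poses are not given: they have to be found in the camera images.
- round_box: Desk switch box with the round key: loose black box, 66 mm (its x) by 90 mm (its y), top face 34 mm above the bench, about 0.45 kg on four rubber feet, standing upright; origin at the centre of its underside, z up. All four boxes look alike but for the key; which stands where changes.
- round_top (a point): Centre of the top face of the round key, a disc 36 mm across. Grey plastic, in the middle of its box; its flat top is 54 mm above the bench when up (20 mm above the box top). The point moves with the key.
- round_key (a joint): How far this key is pressed straight down, m: 0 up (starts at 0 to 0.001), on from 0.006, 0.009 at its stop. Steady drag of about 2.5 N, no click; it stays where it is left. The stop is sprung: the bottomed key yields up to 8 mm more (not in this value), the push rising from 3.5 N by 1.5 N per mm, and springs back as much when let go. Over 20 N on key or box is too rough.
- square_box: Desk switch box with the square key: loose black box, 66 mm (its x) by 90 mm (its y), top face 34 mm above the bench, about 0.45 kg on four rubber feet, standing upright; origin at the centre of its underside, z up. All four boxes look alike but for the key; which stands where changes.
- square_top (a point): Centre of the top face of the square key, 34 x 34 mm. Grey plastic, in the middle of its box; its flat top is 54 mm above the bench when up (20 mm above the box top). The point moves with the key.
- square_key (a joint): How far this key is pressed straight down, m: 0 up (starts at 0 to 0.001), on from 0.006, 0.009 at its stop. Steady drag of about 2.5 N, no click; it stays where it is left. The stop is sprung: the bottomed key yields up to 8 mm more (not in this value), the push rising from 3.5 N by 1.5 N per mm, and springs back as much when let go. Over 20 N on key or box is too rough.
- bar_box: Desk switch box with the long bar key: loose black box, 66 mm (its x) by 90 mm (its y), top face 34 mm above the bench, about 0.45 kg on four rubber feet, standing upright; origin at the centre of its underside, z up. All four boxes look alike but for the key; which stands where changes.
- bar_top (a point): Centre of the top face of the long bar key, 20 mm (box x) by 60 mm (box y). Grey plastic, in the middle of its box; its flat top is 54 mm above the bench when up (20 mm above the box top). The point moves with the key.
- bar_key (a joint): How far this key is pressed straight down, m: 0 up (starts at 0 to 0.001), on from 0.006, 0.009 at its stop. Steady drag of about 2.5 N, no click; it stays where it is left. The stop is sprung: the bottomed key yields up to 8 mm more (not in this value), the push rising from 3.5 N by 1.5 N per mm, and springs back as much when let go. Over 20 N on key or box is too rough.
- cross_box: Desk switch box with the cross-shaped (plus sign) key: loose black box, 66 mm (its x) by 90 mm (its y), top face 34 mm above the bench, about 0.45 kg on four rubber feet, standing upright; origin at the centre of its underside, z up. All four boxes look alike but for the key; which stands where changes.
- cross_top (a point): Centre of the top face of the cross-shaped (plus sign) key, two bars 46 x 14 mm; it belongs to a circuit that must stay off. Grey plastic, in the middle of its box; its flat top is 54 mm above the bench when up (20 mm above the box top). The point moves with the key.
- cross_key (a joint): How far this key is pressed straight down, m: 0 up (starts at 0 to 0.001), on from 0.006, 0.009 at its stop. Steady drag of about 2.5 N, no click; it stays where it is left. The stop is sprung: the bottomed key yields up to 8 mm more (not in this value), the push rising from 3.5 N by 1.5 N per mm, and springs back as much when let go. Over 20 N on key or box is too rough.
- spool: Bystander: solid aluminium spool, 54 mm across, 40 mm high, 0.2 kg, loose; origin at the centre of its underside.
- flux_jar: Bystander: small closed jar with a white cap, 48 mm across, 50 mm high, 0.12 kg, loose; origin at the centre of its underside.
- driver: Bystander: hand screwdriver, 150 mm long, lying loose on the bench roughly across the view (along y); origin under its middle.
There are look-alikes about, which are no part of the job. Leave any blue or turquoise look-alike of the square_box alone.

How it is judged:
By the outcome, as a careful person would: the job done as asked, in the order asked, and still so for the second after the job is handed in, with the robot touching nothing.
It also fails if it takes over 48 s, if anything falls off the work surface, if the arm or the gripper's body presses on something with over 40 N, if the wrist force passes 120 N, or if a joint passes its speed limit or range.

## Working session

There is one attempt and no reset: what is moved stays moved. The work goes in short steps, Python scripts to look and compute and a tool call to move; the robot and the scene stay as the last step left them, time stands still between calls to the robot, and variables do not carry over. Pictures are saved under pics/ and viewed, about 8 in all and at most 12, crops included, and the job is handed in when it is done.

Besides the shell and the picture viewer there is one more tool, called after "Request:" in YAML: its name, and indented under it one key for each argument. apply_moves: Moves the arm, as the interface text tells. Its arguments: {"type":"object","properties":{"increments":{"type":"array"},"hand":{"type":"number"},"force":{"type":"number"}},"required":["increments"]}

```bash
mkdir -p pics; cat > h.py <<'E'
import numpy as np, cv2
from station import arm, optics, finder
def ray(cam,uv,z):
    m=optics.camera_model(cam); T=np.linalg.inv(np.array(m["world_to_cam"]))
    K=np.array([[m["fx"],0,m["cx"]],[0,m["fy"],m["cy"]],[0,0,1.]])
    d=m.get("distortion",m.get("dist"))
    p=cv2.undistortPoints(np.array([[uv]],float),K,None if d is None else np.array(d,float))[0,0]
    r=T[:3,:3]@np.array([p[0],-p[1],-1.]); o=T[:3,3]
    return o+r*(z-o[2])/r[2]
def save(cam,name):
    im=optics.grab_frame(cam); cv2.imwrite(f"pics/{name}.png",im[:,:,::-1]); return im
E
python3 - <<'E'
from h import *
np.set_printoptions(precision=4,suppress=True)
s=arm.get_state(); print(s["t"],s["eef_pos"],s["ee_rot"],s["force"],s["width"])
print({k:v for k,v in optics.camera_model("top").items() if k!="world_to_cam"})
for c in("top","scene"):
    save(c,c+"0")
    for n in("round","square","bar","cross"):
        for d in finder.landmark_of(c,n+"_top")[:3]:
            print(c,n,d["point"],round(d["conf"],2),ray(c,d["point"],.054))
E
```

```text
0.0 [ 0.2488 -0.627   0.2366] [-3.1414 -0.0016  1.9485] [ 0.2892 -0.2079 -0.706 ] 0.08739414903902218
{'fx': 382.80246037530054, 'fy': 382.80246037530054, 'cx': 321.2082621726187, 'cy': 204.7607606858132}
top round [170.4, 244.6] 0.8 [0.4454 0.2723 0.054 ]
top square [488.4, 253.9] 0.79 [ 0.4398 -0.4382  0.054 ]
top square [169.3, 245.4] 0.72 [0.4436 0.2747 0.054 ]
top square [428.1, 305.8] 0.69 [ 0.3243 -0.3042  0.054 ]
top bar [251.0, 221.5] 0.7 [0.5011 0.0923 0.054 ]
top bar [411.2, 242.6] 0.52 [ 0.4612 -0.2681  0.054 ]
top cross [336.1, 187.9] 0.77 [ 0.5815 -0.0987  0.054 ]
scene round [402.6, 118.9] 0.71 [0.4473 0.2683 0.054 ]
scene square [232.7, 229.3] 0.74 [ 0.4633 -0.2683  0.054 ]
scene square [149.3, 268.1] 0.69 [ 0.4382 -0.4399  0.054 ]
scene square [259.7, 279.7] 0.63 [ 0.596  -0.3002  0.054 ]
scene bar [368.0, 162.8] 0.61 [0.5049 0.0817 0.054 ]
scene cross [335.9, 219.7] 0.85 [ 0.5825 -0.0935  0.054 ]
```

View pics/top0.png

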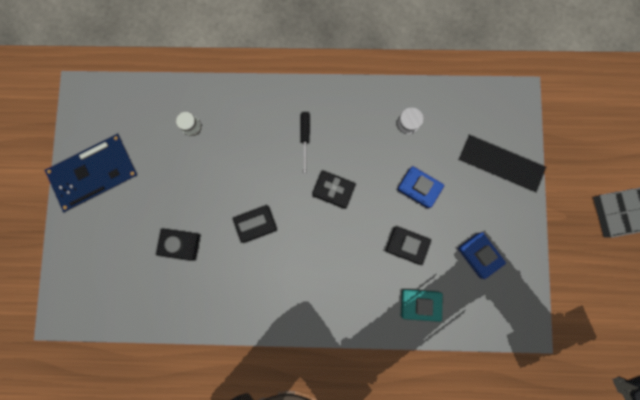

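View pics/scene0.png

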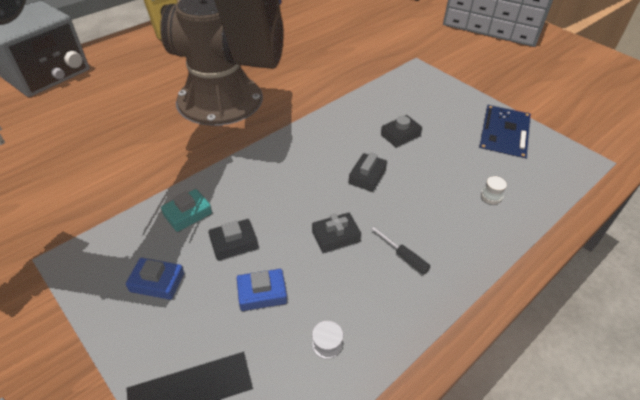

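The top view shows the round key at (172,244), the bar at (254,222), the black square at (410,244) and the cross at (335,188). The blue and turquoise look-alikes are at (421,187), (483,255) and (423,305). The two cameras agree to about 1 cm. I'll move over the round key with the fingers shut.

Request:
apply_moves:
  increments: [0.02,0.034,-0.004,0,0,0,0.02,0.034,-0.004,0,0,0,0.02,0.034,-0.004,0,0,0,0.02,0.034,-0.004,0,0,0,0.02,0.034,-0.004,0,0,0,0.02,0.034,-0.004,0,0,0,0.02,0.034,-0.004,0,0,0,0.02,0.034,-0.004,0,0,0,0.02,0.034,-0.004,0,0,0,0.02,0.034,-0.004,0,0,0,0.02,0.034,-0.004,0,0,0,0.02,0.034,-0.004,0,0,0,0.02,0.034,-0.004,0,0,0]
  hand: 1
  force: 10

```text
t: 1.58
eef_pos: [0.5124, -0.1712, 0.1853]
ee_rot: [3.137, 0.005, 1.937]
force: [0.9, -1.3, -0.0]
width: 0.0064
```

Request:
apply_moves:
  increments: [-0.005,0.038,0,0,0,0,-0.005,0.038,0,0,0,0,-0.005,0.038,0,0,0,0,-0.005,0.038,0,0,0,0,-0.005,0.038,0,0,0,0,-0.005,0.038,0,0,0,0,-0.005,0.038,0,0,0,0,-0.005,0.038,0,0,0,0,-0.005,0.038,0,0,0,0,-0.005,0.038,0,0,0,0,-0.006,0.038,0,0,0,0,-0.006,0.02,0,0,0,0,0,0,0,0,0,0]

```text
t: 2.67
eef_pos: [0.4486, 0.296, 0.188]
ee_rot: [3.128, 0.003, 1.945]
force: [1.0, -0.4, 0.9]
width: 0.0004
```

```bash
cat >> h.py <<'E'
from scipy.spatial.transform import Rotation as Ro
def wray(uv,z,s):
    m=optics.camera_model("wrist"); W=np.eye(4); W[:3,:3]=Ro.from_euler("xyz",s["ee_rot"]).as_matrix(); W[:3,3]=s["eef_pos"]
    T=W@np.array(m["T_tool_cam"]); K=np.array([[m["fx"],0,m["cx"]],[0,m["fy"],m["cy"]],[0,0,1.]])
    d=m.get("distortion",m.get("dist"))
    p=cv2.undistortPoints(np.array([[uv]],float),K,None if d is None else np.array(d,float))[0,0]
    r=T[:3,:3]@np.array([p[0],-p[1],-1.]); o=T[:3,3]
    return o+r*(z-o[2])/r[2]
def look(name,pic,z=.054):
    s=arm.get_state(); save("wrist",pic); P=np.array(s["eef_pos"])
    print(s["t"],P,s["ee_rot"],s["force"],s["width"])
    for n in name.split():
        for d in finder.landmark_of("wrist",n)[:3]:
            w=wray(d["point"],z,s); print(n,d["point"],round(d["conf"],2),w,"delta",(w-P)[:2])
E
python3 -c "
from h import *
np.set_printoptions(precision=4,suppress=True)
print(list(optics.camera_model('wrist').keys()))
look('round_top bar_top','w1')"
```

```text
['fx', 'fy', 'cx', 'cy', 'T_tool_cam']
2.6667 [0.4486 0.296  0.188 ] [3.1279 0.0031 1.9449] [ 0.9835 -0.3825  0.9373] 0.00042574306765530087
round_top [294.6, 178.4] 0.94 [0.4452 0.2655 0.054 ] delta [-0.0034 -0.0306]
bar_top [117.5, 166.5] 0.92 [0.5003 0.0914 0.054 ] delta [ 0.0517 -0.2047]
```

View pics/w1.png

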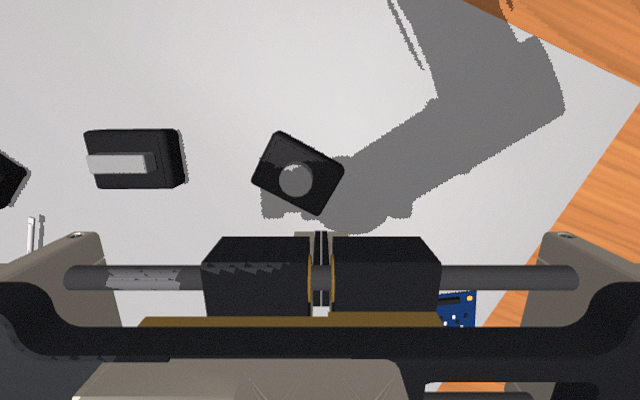

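The wrist view shows the round key at (295,178) and the bar at (118,167), both matching the networks' points. Next I'll move over the round key and down to just above it.

Request:
apply_moves:
  increments: [-0.003,-0.03,-0.01,0,0,0,0,0,-0.035,0,0,0,0,0,-0.035,0,0,0,0,0,-0.01,0,0,0,0,0,0,0,0,0,0,0,0,0,0,0]

```text
t: 3.32
eef_pos: [0.448, 0.2546, 0.0977]
ee_rot: [3.124, 0.002, 1.936]
force: [-0.3, 0.1, 1.2]
width: 0.0006
```

```bash
python3 -c "
from h import *
np.set_printoptions(precision=4,suppress=True)
look('round_top','w2')"
```

```text
3.3167 [0.448  0.2546 0.0977] [3.1242 0.0018 1.9355] [-0.2704  0.0854  1.1665] 0.0006089013600816926
round_top [335.8, 229.1] 0.84 [0.4465 0.2665 0.054 ] delta [-0.0015  0.0119]
```

View pics/w2.png

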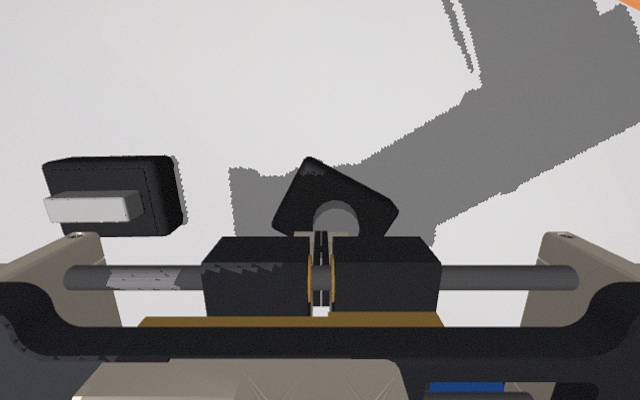

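The round key's visible edge is at (336,215), with the finger just short of its centre by 12 mm. I'll correct that and come to 10 mm above it.

Request:
apply_moves:
  increments: [-0.0015,0.006,0,0,0,0,0,0.006,-0.01,0,0,0,0,0,-0.01,0,0,0,0,0,0,0,0,0,0,0,0,0,0,0]

```text
t: 3.83
eef_pos: [0.449, 0.2712, 0.0808]
ee_rot: [3.115, -0.003, 1.936]
force: [0.7, 0.2, 0.3]
width: 0.0005
```

Request:
apply_moves:
  increments: [-0.002,-0.004,-0.005,-0.009,0.024,0,0,0,-0.004,0,0,0,0,0,-0.003,0,0,0,0,0,-0.003,0,0,0,0,0,-0.003,0,0,0,0,0,0,0,0,0]

```text
t: 4.33
eef_pos: [0.447, 0.2679, 0.0616]
ee_rot: [3.14, -0.003, 1.938]
force: [-0.2, 0.1, 0.1]
width: 0.0005
```

Request:
apply_moves:
  increments: [0,0,-0.002,0,0,0,0,0,-0.002,0,0,0]

```text
t: 4.5
eef_pos: [0.4471, 0.268, 0.0578]
ee_rot: [3.139, -0.003, 1.938]
force: [-1.6, -1.6, 2.4]
width: 0.0004
```

Request:
apply_moves:
  increments: [0,0,-0.002,0,0,0,0,0,0,0,0,0]

```text
t: 4.67
eef_pos: [0.4472, 0.268, 0.0557]
ee_rot: [3.138, -0.003, 1.938]
force: [-1.0, -1.0, 4.2]
width: 0.0007
```

Request:
apply_moves:
  increments: [0,0,-0.002,0,0,0,0,0,0,0,0,0]

```text
t: 4.83
eef_pos: [0.4472, 0.268, 0.0542]
ee_rot: [3.138, -0.003, 1.938]
force: [-1.2, -1.0, 6.2]
width: 0.0004
```

Request:
apply_moves:
  increments: [0,0,-0.0015,0,0,0,0,0,0,0,0,0]

```text
t: 5.0
eef_pos: [0.4472, 0.268, 0.0534]
ee_rot: [3.138, -0.003, 1.938]
force: [-2.4, -1.3, 7.7]
width: 0.0002
```

Request:
apply_moves:
  increments: [0,0,0.005,0,0,0,0,0,0.01,0,0,0,0,0,0.03,0,0,0,0,0.015,0.035,0,0,0,0,0.015,0.035,0,0,0,0,0,0,0,0,0,0,0,0,0,0,0]

```text
t: 5.58
eef_pos: [0.4458, 0.2971, 0.1761]
ee_rot: [3.14, -0.002, 1.937]
force: [-1.1, -0.0, -0.6]
width: 0.0007
```

```bash
python3 -c "
from h import *
np.set_printoptions(precision=4,suppress=True)
look('round_top','w3',.045)"
```

```text
5.5833 [0.4458 0.2971 0.1761] [ 3.1396 -0.0022  1.9371] [-1.1089 -0.0207 -0.5859] 0.0006910939344125877
round_top [290.4, 186.2] 0.72 [0.4492 0.2654 0.045 ] delta [ 0.0034 -0.0318]
```

View pics/w3.png

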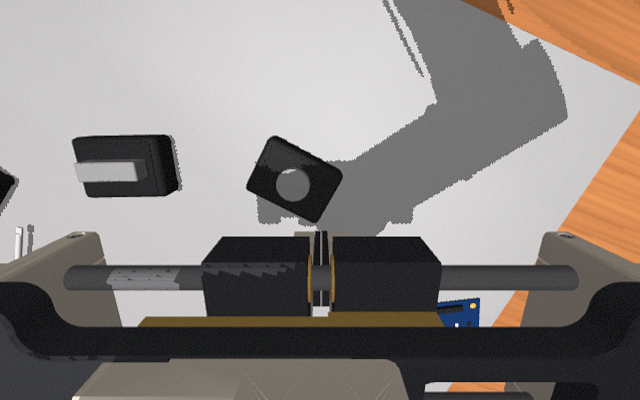

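The round key at (292,184) now sits visibly lower in its box, and the box hasn't moved. The square key is next.

Request:
apply_moves:
  increments: [0.001,-0.038,0,0,0,0,0.001,-0.038,0,0,0,0,0.001,-0.038,0,0,0,0,0.001,-0.038,0,0,0,0,0.001,-0.038,0,0,0,0,0.001,-0.038,0,0,0,0,0.001,-0.038,0,0,0,0,0.001,-0.038,0,0,0,0,0.001,-0.038,0,0,0,0,0.001,-0.038,0,0,0,0,0.001,-0.038,0,0,0,0,0.001,-0.038,0,0,0,0,0.002,-0.038,0,0,0,0,0.002,-0.035,0,0,0,0,0,0,0,0,0,0,0,0,0,0,0,0]

```text
t: 7.02
eef_pos: [0.4437, -0.2615, 0.1589]
ee_rot: [-3.117, -0.006, 1.936]
force: [-0.1, 0.4, -0.4]
width: 0.0006
```

```bash
python3 -c "
from h import *
np.set_printoptions(precision=4,suppress=True)
look('square_top','w4')"
```

```text
7.0167 [ 0.4437 -0.2615  0.1589] [-3.1167 -0.0062  1.9363] [-0.1292  0.3672 -0.4448] 0.0005995693660821252
square_top [307.5, 212.0] 0.79 [ 0.4552 -0.2697  0.054 ] delta [ 0.0115 -0.0082]
square_top [137.9, 132.0] 0.63 [ 0.4386 -0.4371  0.054 ] delta [-0.0051 -0.1755]
```

View pics/w4.png

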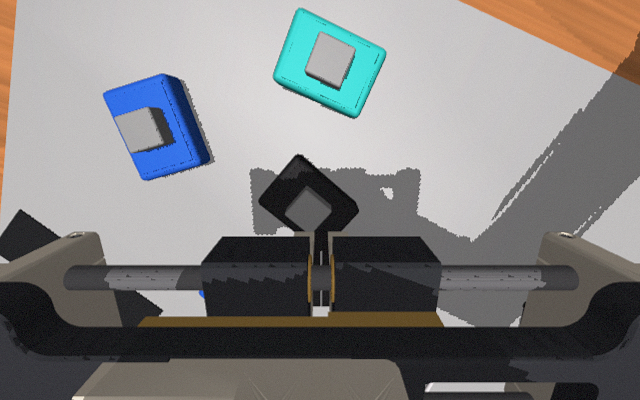

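The black square key is at (308,208), with the blue look-alike at (150,125) and the turquoise one at (330,62) clear of it.

Request:
apply_moves:
  increments: [0.006,-0.004,-0.01,0.009,-0.023,0,0.007,-0.004,-0.02,0,0,0,0,0,-0.025,0,0,0,0,0,-0.018,0,0,0,0,0,0,0,0,0,0,0,0,0,0,0]

```text
t: 7.62
eef_pos: [0.4581, -0.2621, 0.0844]
ee_rot: [3.139, -0.005, 1.948]
force: [0.1, -0.0, 1.4]
width: 0.0004
```

```bash
python3 -c "
from h import *
np.set_printoptions(precision=4,suppress=True)
look('square_top','w5')"
```

```text
7.6167 [ 0.4581 -0.2621  0.0844] [ 3.1391 -0.0055  1.9477] [ 0.0921 -0.0225  1.4242] 0.0004268002571691204
square_top [311.5, 228.3] 0.92 [ 0.4563 -0.2691  0.054 ] delta [-0.0018 -0.007 ]
square_top [63.6, 108.3] 0.81 [ 0.4378 -0.4378  0.054 ] delta [-0.0203 -0.1757]
square_top [347.6, 3.3] 0.69 [ 0.3233 -0.299   0.054 ] delta [-0.1348 -0.0368]
```

View pics/w5.png

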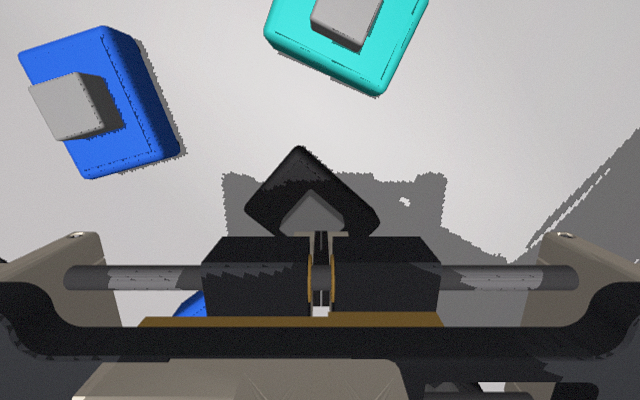

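The square key's tip is at (310,190), with its far part behind the fingers. I'll shift −7 mm in y, then press in stages.

Request:
apply_moves:
  increments: [-0.001,-0.006,0,0,0,0,0,0,-0.006,0,0,0,0,0,-0.006,0,0,0,0,0,-0.004,0,0,0,0,0,0,0,0,0]

```text
t: 8.13
eef_pos: [0.4602, -0.2689, 0.0722]
ee_rot: [3.131, -0.0, 1.949]
force: [0.1, 0.8, -0.0]
width: 0.0004
```

Request:
apply_moves:
  increments: [0,0,-0.003,0,0,0,0,0,-0.003,0,0,0,0,0,-0.003,0,0,0,0,0,0,0,0,0]

```text
t: 8.47
eef_pos: [0.4604, -0.2692, 0.0625]
ee_rot: [3.131, 0.0, 1.949]
force: [0.1, 0.3, 0.3]
width: 0.0003
```

Request:
apply_moves:
  increments: [-0.001,0,-0.003,0,0,0,0,0,-0.002,0,0,0,0,0,0,0,0,0]

```text
t: 8.72
eef_pos: [0.4602, -0.2694, 0.0574]
ee_rot: [3.13, 0.001, 1.949]
force: [0.5, -0.0, 0.0]
width: 0.0005
```

Request:
apply_moves:
  increments: [0,0,-0.002,0,0,0,0,0,0,0,0,0]

```text
t: 8.88
eef_pos: [0.4602, -0.2694, 0.0555]
ee_rot: [3.13, 0.001, 1.95]
force: [-0.5, 0.9, 4.7]
width: 0.0008
```

Request:
apply_moves:
  increments: [0,0,-0.002,0,0,0,0,0,0,0,0,0]

```text
t: 9.05
eef_pos: [0.4602, -0.2695, 0.054]
ee_rot: [3.13, 0.002, 1.95]
force: [-0.8, 1.3, 7.8]
width: 0.0005
```

Request:
apply_moves:
  increments: [0,0,-0.002,0,0,0,0,0,0,0,0,0]

```text
t: 9.22
eef_pos: [0.4603, -0.2695, 0.0529]
ee_rot: [3.13, 0.002, 1.95]
force: [-1.3, 0.9, 8.0]
width: 0.0003
```

Request:
apply_moves:
  increments: [0,0,0.005,0,0,0,0,0,0.01,0,0,0,0,0,0.03,0,0,0,0,0.015,0.035,0,0,0,0,0.005,0.02,0,0,0,0,0,0,0,0,0,0,0,0,0,0,0]

```text
t: 9.8
eef_pos: [0.4577, -0.2485, 0.1583]
ee_rot: [3.133, -0.001, 1.949]
force: [0.3, 0.4, 0.6]
width: 0.0002
```

```bash
python3 -c "
from h import *
np.set_printoptions(precision=4,suppress=True)
look('square_top','w6',.045)
a=cv2.imread('pics/w6.png')[100:300,180:460]
s=save('scene','scene1')[90:290,180:460,::-1]
cv2.imwrite('pics/c6.png',cv2.resize(np.hstack([a,s]),None,fx=1.4,fy=1.4,interpolation=cv2.INTER_CUBIC))"
```

```text
9.8 [ 0.4577 -0.2485  0.1583] [ 3.1328 -0.0006  1.9489] [0.2556 0.3671 0.5831] 0.00021929859454550087
square_top [299.9, 186.9] 0.88 [ 0.4544 -0.2711  0.045 ] delta [-0.0033 -0.0226]
square_top [124.6, 104.2] 0.77 [ 0.4406 -0.4429  0.045 ] delta [-0.0171 -0.1944]
square_top [321.5, 28.4] 0.58 [ 0.3205 -0.3018  0.045 ] delta [-0.1371 -0.0533]
```

View pics/c6.png

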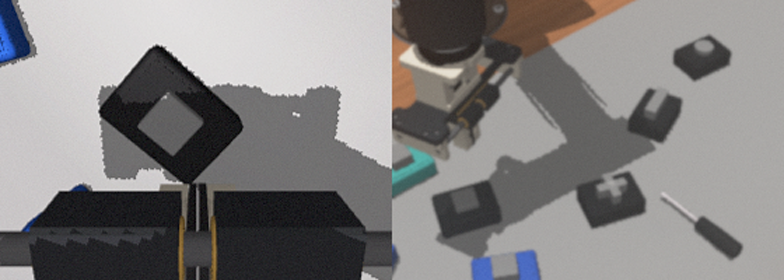

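On the left the square key sits low in its box at (170,123). On the right the round key is low too, and the cross is still up. Next is the bar, at about (0.501, 0.091).

Request:
apply_moves:
  increments: [0.004,0.035,0,0,0,0,0.004,0.035,0,0,0,0,0.004,0.035,0,0,0,0,0.004,0.035,0,0,0,0,0.004,0.035,0,0,0,0,0.004,0.035,0,0,0,0,0.004,0.035,0,0,0,0,0.004,0.035,0,0,0,0,0.004,0.035,0,0,0,0,0.004,0.03,0,0,0,0,0,0,0,0,0,0,0,0,0,0,0,0]

```text
t: 10.95
eef_pos: [0.4883, 0.1067, 0.1414]
ee_rot: [-3.12, -0.004, 1.937]
force: [-0.7, -0.9, -0.7]
width: 0.0006
```

```bash
python3 -c "
from h import *
np.set_printoptions(precision=4,suppress=True)
look('bar_top','w7')"
```

```text
10.95 [0.4883 0.1067 0.1414] [-3.1203 -0.004   1.9373] [-0.7252 -0.8935 -0.6628] 0.0006132948749341182
bar_top [296.5, 215.4] 0.66 [0.5011 0.089  0.054 ] delta [ 0.0128 -0.0178]
```

View pics/w7.png

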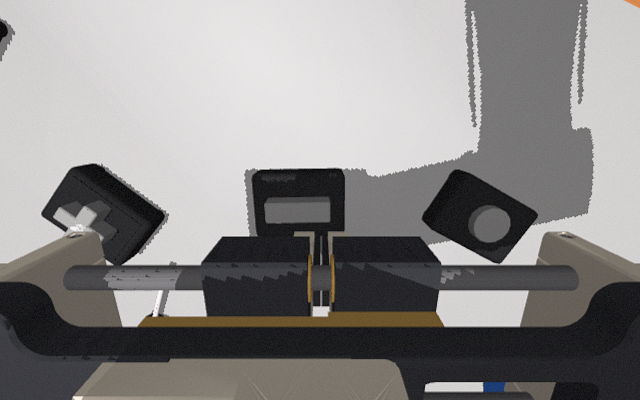

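The bar is at (297,210), centred as the network says, with its length along the jaw axis. I'll move over it and down.

Request:
apply_moves:
  increments: [0.006,-0.008,-0.005,0.008,-0.02,0,0.006,-0.008,-0.015,0,0,0,0,0,-0.02,0,0,0,0,0,-0.018,0,0,0,0,0,0,0,0,0,0,0,0,0,0,0]

```text
t: 11.55
eef_pos: [0.4997, 0.0814, 0.081]
ee_rot: [-3.141, -0.004, 1.928]
force: [-0.1, 0.4, 0.7]
width: 0.0005
```

```bash
python3 -c "
from h import *
np.set_printoptions(precision=4,suppress=True)
look('bar_top','w8')"
```

```text
11.55 [0.4997 0.0814 0.081 ] [-3.1407 -0.0035  1.928 ] [-0.0691  0.4188  0.6837] 0.0005101459017732706
bar_top [329.3, 241.0] 0.63 [0.5009 0.0887 0.054 ] delta [0.0012 0.0073]
```

Request:
apply_moves:
  increments: [0.001,0.006,0,0,0,0,0,0,-0.004,0,0,0,0,0,-0.004,0,0,0,0,0,-0.003,0,0,0,0,0,0,0,0,0]

```text
t: 12.07
eef_pos: [0.5032, 0.0896, 0.0733]
ee_rot: [3.135, -0.005, 1.929]
force: [-0.5, -1.4, -0.2]
width: 0.0007
```

Request:
apply_moves:
  increments: [0,0,-0.003,0,0,0,0,0,-0.003,0,0,0,0,0,-0.003,0,0,0,0,0,0,0,0,0]

```text
t: 12.4
eef_pos: [0.5036, 0.0901, 0.0638]
ee_rot: [3.134, -0.005, 1.93]
force: [-0.3, 0.2, -0.3]
width: 0.0005
```

Request:
apply_moves:
  increments: [-0.001,0,-0.003,0,0,0,0,0,-0.003,0,0,0,0,0,0,0,0,0]

```text
t: 12.65
eef_pos: [0.5032, 0.0902, 0.0576]
ee_rot: [3.133, -0.004, 1.93]
force: [0.1, 1.5, -0.1]
width: 0.0005
```

Request:
apply_moves:
  increments: [0,0,-0.002,0,0,0,0,0,0,0,0,0]

```text
t: 12.82
eef_pos: [0.5033, 0.0902, 0.0555]
ee_rot: [3.132, -0.004, 1.93]
force: [-2.1, 0.4, 4.7]
width: 0.0005
```

Request:
apply_moves:
  increments: [0,0,-0.002,0,0,0,0,0,0,0,0,0]

```text
t: 12.98
eef_pos: [0.5034, 0.0903, 0.0539]
ee_rot: [3.132, -0.004, 1.93]
force: [-2.3, 0.3, 6.7]
width: 0.0006
```

Request:
apply_moves:
  increments: [0,0,-0.002,0,0,0,0,0,0,0,0,0]

```text
t: 13.15
eef_pos: [0.5034, 0.0903, 0.0528]
ee_rot: [3.132, -0.004, 1.931]
force: [-1.8, -0.3, 8.8]
width: 0.0002
```

It's bottomed at 8.8 N. I'll lift and check.

Request:
apply_moves:
  increments: [0,0,0.005,0,0,0,0,0,0.01,0,0,0,0,0,0.03,0,0,0,0,0.015,0.035,0,0,0,0,0.015,0.03,0,0,0,0,0,0.02,0,0,0,0,0,0,0,0,0,0,0,0,0,0,0]

```text
t: 13.82
eef_pos: [0.4999, 0.1196, 0.1907]
ee_rot: [3.137, -0.005, 1.929]
force: [-0.0, 0.0, -0.8]
width: 0.0004
```

```bash
python3 -c "
from h import *
np.set_printoptions(precision=4,suppress=True)
look('bar_top','w9',.045)
a=cv2.imread('pics/w9.png')[60:300,0:640]
s=save('scene','scene2')[90:330,120:520,::-1]
cv2.imwrite('pics/c9.png',np.vstack([a,cv2.resize(s,(560,336),interpolation=cv2.INTER_CUBIC) if 0 else cv2.copyMakeBorder(cv2.resize(s,(560,336)),0,0,0,80,0)]))"
```

```text
13.8167 [0.4999 0.1196 0.1907] [ 3.1366 -0.0045  1.929 ] [-0.0113  0.0177 -0.7646] 0.0004034103422519415
bar_top [292.4, 181.0] 0.92 [0.5011 0.0882 0.045 ] delta [ 0.0012 -0.0313]
```

View pics/c9.png

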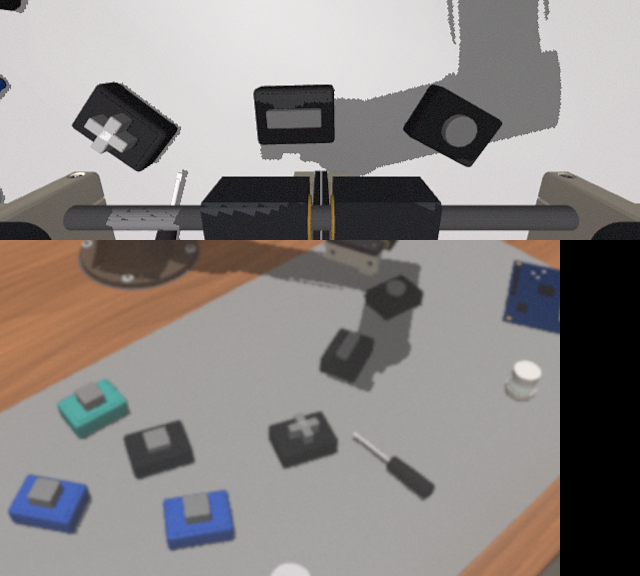

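The bar (294,119), round (460,130) and square (lower picture, 157,438) keys all sit low in their boxes. The cross (103,135) stands up and nothing else has moved.

```bash
python3 -c "
from h import *
print(arm.job_done())"
```

```text
the job is handed in; nothing more can be done
None
```

I pressed the round, then the square, then the long bar key down to their sprung stops with the shut fingertips, and handed the job in at about 14 s. At the deepest point of each press I read 7.7, 8.0 and 8.8 N, well under the 20 N limit.

- **Final pictures:** the wrist and scene views show all three keys low in their boxes and the cross key still up. The switch boxes look unmoved, and so do the look-alikes and the driver. I saw one of the two white-topped bystanders in full and only the edge of the other.
- **Check that disagreed:** the force readings were noisy, by about 1 N or more. While the square and bar keys were on their way down, the roughly 2.5 N drag did not show. I therefore judged "fully down" by the fingertip height, the force rising at the stop, and the pictures.

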